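# Free the first aid box shutter and slide the supply tray home

## Robot

A 6-joint arm with a two-finger parallel gripper is mounted at the origin on the work surface. World frame = base frame: x ahead of the robot, y to its left, z up, the work surface at z = 0. Lengths are in mm, angles in rad, forces in N, time in s.
With the tool pointing down it reaches from about 275 to 850 mm from the base axis. Payload 5.2 kg.
Tool frame: the origin (TCP) lies on the front face of the gripper's body, between the roots of the fingers; the fingertips stand 73 mm ahead of it and the grasp point (between the pads) lies 54 mm ahead of it; x points along the fingers, z is the direction in which the jaws open and shut, and the axes are right-handed (so a half turn about x gives the same grasp; the last joint's range is limited). The gripper opens to 85 mm and grips with 20 to 120 N. Pads are 22 mm wide; open, the fingers measure 114 mm over their backs; the gripper's body (76 mm by 85 mm) begins 54 mm behind the grasp point. The pads swing forward as they close: fully open they stand 13 mm farther back than shut.
Start: joints at [-1.399, 0.259, 1.535, -0, 1.348, -0.203], TCP at [201.368, -511.817, 303.91] pointing down, gripper open.
Joint ranges: [-3.14, 3.14], [-0.91, 2.08], [0.19, 2.58], [-1.22, 4.36], [0.22, 2.71], [-3.12, 3.12]. Speed limits (rad/s): [2.57, 2.57, 3.14, 3.14, 3.14, 3.14].

## Interface

Orientations are given as a rotation vector (axis times angle).
In Python, from rig import robot gives the robot as it stands. The module is installed in compiled form; this text tells all that it offers.
- The arm moves only by the tool arm_command, never from a script. Its argument "targets" is a list of rows, each a list of 6 numbers: the shift along the tool's x, y, z in cm, then the turn, a rotation vector about the tool's x, y, z in rad. A call has 1 to 10 rows; each row shifts and turns the commanded pose from where the row before left it, along the tool's axes as they then stand; what a row does not reach is not made up. A row lasts 1/8 s, in which the tool goes at most 62.5 mm and 10.7 degrees, less where a joint would pass 70% of its speed; a pose out of reach is approached as far as the arm can. A call with a gripper value outside its range is refused whole. "claw" is the opening, from -1 (shut) to 1 (fully open), set as the call begins (left out, the last holds). The fingers move at their own pace and stop on an object; the grip force is fixed at half the most. Time passes only in rows, so rows that do not move let the fingers close. It gives the time, the measured TCP pose, the force and the opening at its end, in the units of the state.
- robot.observe(): the state, without advancing time (a new reading comes with each control period).
- robot.camera(name): name is "scene" or "side" or "wrist"; returns a dict with "image" (384x512x3 uint8, red, green, blue), "fx", "fy", "cx", "cy" (pixels), "pose" (4x4, takes a point from camera to world coordinates); the wrist camera has in their place "tool_from_camera" (4x4, takes a point from camera to tool coordinates, whose origin is the TCP and whose axes are the tool frame's). Camera axes: x right, y up, looking along -z (the intrinsics and any distortion apply to the point x, -y, -z); pixel columns grow to the right and rows downward; lengths in mm; the calibration is good to about 2 mm. A picture is of the moment at which its call begins: read the wrist's pose just before it. There is no depth.
- robot.hand_in(): hands the job in, once; it reports no verdict.
The state is a dict: "time": time; "joint_pos": joint angles; "dq": joint speeds; "joint_efforts": joint torques, N m; "tool_pos": TCP position; "tcp_rot": TCP orientation; "wrist_force": force on the tool from outside, world axes, zero at the start; "torque": the same for the moment, N m; "grip_width": opening from 0.0 (shut) to 1.0 (fully open).
Only numpy, scipy, OpenCV 4.12 (cv2) and the standard library are available. Lean on these libraries where they do the work, as an engineer would, in place of code of your own. Each camera call takes 0.05 s, during which the arm holds its last target. There are 200 camera calls.

## Task

Put the supply tray back into the first aid box: pinch the two opposed spring buttons on top of the grey shutter together, slide the shutter to the right until the bay is fully open, and let go. Then push the tray into the bay until it is fully home against the stop. Leave the shutter open, and do not disturb the other things on the shelf.

Things in the scene. Friction and masses are not known exactly. Their poses are not given: they have to be found in the camera images.
- firstaid: White plastic first aid box, fixed, on a glass shelf (its top 8 mm above the work surface). Origin: on the shelf, centre of the bay's mouth, in the plane of the box's front face; x into the bay (away from the robot), y left, z up. Box: x 0 to 113, y -180 to +62 mm, 50 mm tall. Bay: y -49 to +49, 40 mm high under the roof, floored by the shelf; right of it the front is closed.
- bay_stop (a point): Foot of the stop wall at the back of the bay, on the bay's centre line, 93 mm inside the front face; axes as the box.
- cheek_mouth (a point): On the shelf, 50 mm ahead of the box's front face on the bay's centre line: the wide end of two guide cheeks, 20 mm tall and 9 mm thick, 98 mm apart from the face to 16 mm ahead of it then flaring to about 125 mm apart here.
- shutter (a joint): Grey shutter over the bay's mouth, 0 = shut and caught, grows (m) as it slides right (box -y) to its stop at 0.118, fully open. Plate 114 mm wide, 22 to 54 mm above the shelf, outer face 12 mm ahead of the box. A block 20 mm (x) by 30 mm (y), its top 102 mm above the shelf, rides over the roof. About 1.5 N of friction; stays where left. Held shut while either button is out.
- button_front (a joint): Spring button on the near (-x) face of the shutter's block: 0 = out, grows as pressed toward box +x, travel 0.010 m, 1.4 N at first, 6 N fully in. Cap 22 mm wide, 24 mm tall, at pinch_point's height; its face is 24 mm from pinch_point when out, 14 mm when in. It frees its side of the catch past 3.5 mm; both must be in at once to start the shutter.
- button_rear (a joint): The opposed twin of button_front on the far (+x) face of the block, pressed toward box -x.
- pinch_point (a point): Midway between the two button faces, riding with the shutter: 82 mm above the shelf (32 mm above the roof), 35 mm behind the box's front face; axes as the box. Buttons opposed along x, 48 mm over their faces when out, 28 mm when in. Two 10 mm tall catch lugs stand on the roof 20 to 26 mm left (+y) of where this point starts.
- tray: Loose white open tray of supplies (vials, tweezers), 98 mm long (x), 92 mm wide (y), 32 mm tall, 3 mm walls, about 150 g, on the shelf in front of the bay, a little askew. Origin: centre of its underside, z up. Home against the stop, its origin is 44 mm inside the box's front face and its near end 5 mm proud of that face.
- amber_bottle: Bystander: amber glass bottle, 48 mm across, 110 mm tall. Origin: centre of its underside.
- measuring_cup: Bystander: white plastic measuring cup, 50 mm across, 48 mm tall. Origin: centre of its underside.
- thermometer_case: Bystander: clear thermometer case 130 x 26 x 18 mm (23 mm over its steel clip), lying along its x axis. Origin: centre of its underside.
- tweezers: Bystander: chrome tweezers, 96 mm long, 20 mm wide, 7 mm tall, lying along their x axis. Origin: centre of its underside.
- cream_jar: Bystander: squat white jar, 64 mm across, 55 mm tall. Origin: centre of its underside.
- lotion_bottle: Bystander: white bottle, 54 mm across, 140 mm tall. Origin: centre of its underside.
- tumbler: Bystander: white ceramic tumbler, 72 mm across, 95 mm tall. Origin: centre of its underside.
Not all that is in view belongs to the job. What is shaped like the tray but orange is not meant.

How it is judged:
By the outcome, as a careful person would: the job done as asked, in the order asked, and still so for the second after the job is handed in, with the robot touching nothing.
It also fails if it takes over 61 s, if anything falls off the work surface, if the arm or the gripper's body presses on something with over 40 N, if the wrist force passes 120 N, or if a joint passes its speed limit or range.

## Working session

There is one attempt and no reset: what is moved stays moved. The work goes in short steps, Python scripts to look and compute and a tool call to move; the robot and the scene stay as the last step left them, time stands still between calls to the robot, and variables do not carry over. Pictures are saved under pics/ and viewed, about 8 in all and at most 12, crops included, and the job is handed in when it is done.

Besides the shell and the picture viewer there is one more tool, called after "Request:" as a command line: name --pt "numbers of a row" for each row, then --argument value for the rest. arm_command: Moves the arm, as the interface text tells. Its arguments: {"type":"object","properties":{"targets":{"type":"array","items":{"type":"array","items":{"type":"number"}}},"claw":{"type":"number"}},"required":["targets"]}

```bash
mkdir -p pics; cat > h.py <<'E'
import numpy as np,cv2
from rig import robot
def snap(n,f):
    c=robot.camera(n); cv2.imwrite(f,cv2.cvtColor(c["image"],cv2.COLOR_RGB2BGR)); return c
E
python3 - <<'E'
from h import *
import pickle
o=robot.observe();print(o)
d={}
for n in("scene","side","wrist"):
    d[n]=snap(n,f"pics/{n}0.png"); c=d[n]; print(n,{k:(np.round(v,3).tolist() if k!='image' else 0) for k,v in c.items()})
pickle.dump((o,d),open("c0.pkl","wb"))
E
```

```text
{'time': 0.0, 'joint_pos': array([-1.39881072e+00,  2.59307821e-01,  1.53606929e+00,  2.30547013e-06,
        1.34800329e+00, -2.02807379e-01]), 'dq': array([-1.13129655e-03,  6.70559136e-05, -1.48223952e-03,  2.88527157e-04,
        2.02962178e-03, -4.28612978e-04]), 'joint_efforts': array([ 7.97993744e-04, -4.46030188e+01, -2.90573984e+01, -2.64794471e-04,
        1.16772301e-02,  2.26987419e-05]), 'tool_pos': array([ 201.29371744, -511.4169057 ,  303.09904548]), 'tcp_rot': array([ 0.93006693,  1.36479001, -0.92794649]), 'wrist_force': array([ 0.76577305, -0.04328276, -0.54335489]), 'torque': array([-0.04401647,  0.00201616, -0.02106322]), 'grip_width': 0.9993979669702454}
scene {'image': 0, 'fx': 377.456, 'fy': 377.456, 'cx': 256.99, 'cy': 192.1, 'pose': [[0.196, -0.675, 0.711, 1260.191], [0.98, 0.151, -0.127, -152.416], [-0.022, 0.722, 0.692, 821.0], [0.0, 0.0, 0.0, 1.0]]}
side {'image': 0, 'fx': 399.015, 'fy': 399.015, 'cx': 251.18, 'cy': 181.476, 'pose': [[0.998, 0.035, -0.055, 433.417], [-0.065, 0.501, -0.863, -891.004], [-0.003, 0.865, 0.502, 587.02], [0.0, 0.0, 0.0, 1.0]]}
wrist {'image': 0, 'fx': 278.394, 'fy': 278.394, 'cx': 254.295, 'cy': 194.133, 'tool_from_camera': [[0.001, 0.258, -0.966, -68.865], [0.0, 0.966, 0.258, 66.486], [1.0, -0.001, 0.001, 0.81], [0.0, 0.0, 0.0, 1.0]]}
```

View pics/scene0.png

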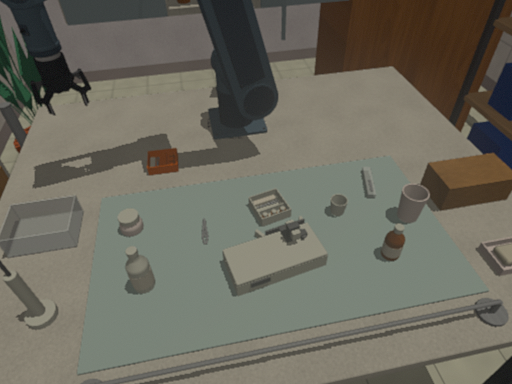

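View pics/side0.png

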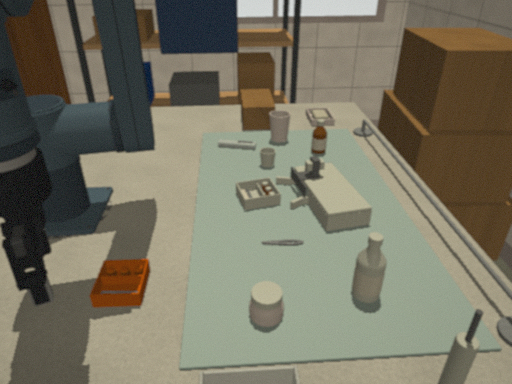

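Scene view (from the far side): the box is around (275,255), the tray around (270,207) and the block at (293,232). In the side view the box is at (335,195), the tray at (258,195) and the block at (315,168). I'll enlarge both to read the corners.

```bash
python3 - <<'E'
import cv2,numpy as np
a=cv2.imread("pics/scene0.png")[180:300,210:350]; b=cv2.imread("pics/side0.png")[140:240,225:385]
a=cv2.resize(a,None,fx=5,fy=5,interpolation=cv2.INTER_CUBIC);b=cv2.resize(b,None,fx=5,fy=5,interpolation=cv2.INTER_CUBIC)
def grid(im,x0,y0):
    for k in range(0,im.shape[1]//5,20): cv2.putText(im,str(x0+k),(k*5,10),0,.4,(0,0,255)); cv2.line(im,(k*5,0),(k*5,im.shape[0]),(0,0,255),1) 
    for k in range(0,im.shape[0]//5,20): cv2.putText(im,str(y0+k),(0,k*5+10),0,.4,(255,0,0)); cv2.line(im,(0,k*5),(im.shape[1],k*5),(255,0,0),1)
    return im
cv2.imwrite("pics/a.png",grid(a,210,180));cv2.imwrite("pics/b.png",grid(b,225,140))
E
```

```text
(no output)
```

View pics/a.png

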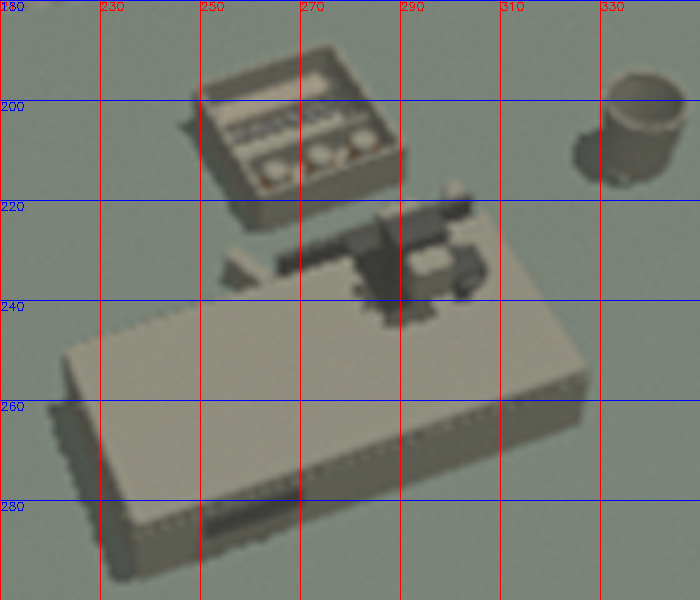

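View pics/b.png

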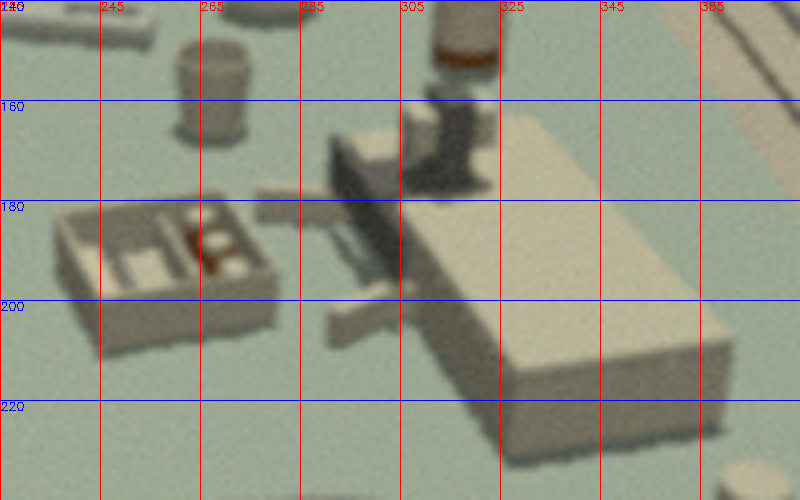

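```bash
cat >> h.py <<'E'
import pickle
from scipy.optimize import least_squares
def proj(c,P,pose=None):
    T=np.array(c["pose"] if pose is None else pose); q=(np.atleast_2d(P)-T[:3,3])@T[:3,:3]
    return np.c_[c["fx"]*q[:,0]/-q[:,2]+c["cx"], c["fy"]*-q[:,1]/-q[:,2]+c["cy"]]
def pl(p,L):
    L=np.atleast_2d(L);c,s=np.cos(p[2]),np.sin(p[2])
    return np.c_[p[0]+c*L[:,0]-s*L[:,1],p[1]+s*L[:,0]+c*L[:,1],8+L[:,2]]
E
python3 - <<'E'
from h import *
o,d=pickle.load(open("c0.pkl","rb"))
box={"scene":[((0,-180,50),(223,250.5)),((113,-180,50),(237,284.5)),((113,62,50),(327.5,255)),((0,62,50),(307,222)),((113,62,0),(326,265))],
"side":[((0,-180,50),(328,214)),((113,-180,50),(371,208)),((0,-180,0),(326,233)),((113,-180,0),(369,226.5)),((113,62,50),(332,163))]}
tray={"scene":[((-49,-46,32),(249,199)),((-49,46,32),(276,189)),((49,46,32),(290.5,209.5)),((49,-46,32),(262,219)),((49,-46,0),(260.5,226)),((49,46,0),(290,217))],
"side":[((-49,46,32),(236.5,183)),((-49,-46,32),(245.5,200)),((49,-46,32),(280,194.5)),((49,46,32),(269,179)),((-49,-46,0),(245,211)),((49,-46,0),(280,205))]}
for nm,ob in(("box",box),("tray",tray)):
  for use in(("scene",),("side",),("scene","side")):
    f=lambda p:np.concatenate([(proj(d[n],pl(p,[a for a,_ in ob[n]]))-[b for _,b in ob[n]]).ravel() for n in use])
    r=least_squares(f,[500,-50,0.]); print(nm,use,np.round(r.x,3),np.round(r.fun,1))
E
```

```text
box ('scene',) [6.31022e+02 3.64100e+01 1.77000e-01] [-1.2 -0.9 -0.5  1.2  0.9 -1.4  0.7  0.1  0.3  0.4]
box ('side',) [6.27182e+02 3.06910e+01 1.62000e-01] [-0.6  0.9  1.3  0.6 -0.6 -0.7  0.2 -0.7 -0.3 -0.4]
box ('scene', 'side') [6.29689e+02 3.59210e+01 1.63000e-01] [-1.8 -2.  -1.8  0.1  0.2 -1.4  0.5  0.  -0.4  0.5  0.  -0.4  1.6 -0.7
  0.  -2.1  0.5 -2.1  0.1 -1.3]
tray ('scene',) [5.11065e+02 1.53820e+01 2.10000e-01] [-1.1 -1.9  0.1 -0.8  0.4  0.2 -0.7  0.6  0.9  1.2  0.4  0.3]
tray ('side',) [5.07615e+02 1.05270e+01 2.24000e-01] [-1.1 -0.1 -0.9  0.6  1.1  0.1  0.6 -1.2 -0.3  0.1  0.7 -0. ]
tray ('scene', 'side') [5.0902e+02 1.4278e+01 2.1500e-01] [-1.7 -2.2 -0.6 -1.2 -0.1 -0.4 -1.1  0.2  0.5  0.8 -0.1 -0.3 -0.5 -0.9
 -0.6 -0.3  1.4 -0.6  1.1 -1.9 -0.  -0.8  0.9 -0.7]
```

View pics/wrist0.png

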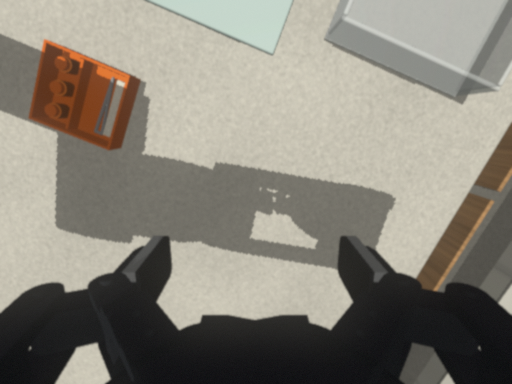

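The wrist view shows only the orange decoy tray and the clear bin, and is not useful yet. The box fit is about (630, 35), yaw 0.165. The tray fit is about (509, 14), yaw 0.215. Both are consistent across cameras to about 4 mm. Next I'll move over the block for a close look.

```bash
cat >> h.py <<'E'
from scipy.spatial.transform import Rotation as R
BOX=np.array([630,35,0.165])
def Rt(zyaw):  # tool x down, tool z horizontal at world yaw
    x=np.array([0,0,-1.]);z=np.array([np.cos(zyaw),np.sin(zyaw),0]);return np.c_[x,np.cross(z,x),z]
def delta(pos,zyaw,o=None):
    o=o or robot.observe();R0=R.from_rotvec(o["tcp_rot"]).as_matrix()
    print("t",round(o["time"],2),"tool",np.round(o["tool_pos"],1),"F",np.round(o["wrist_force"],1),"w",round(o["grip_width"],3),"j6",round(o["joint_pos"][5],2))
    print("shift cm",np.round(R0.T@(np.array(pos)-o["tool_pos"])/10,2),"turn",np.round(R.from_matrix(R0.T@Rt(zyaw)).as_rotvec(),3),"axes",np.round(R0,2).tolist())
E
python3 - <<'E'
from h import *
P=pl(BOX,(35,0,0))[0];print(P)
for k in(0,np.pi): delta([P[0],P[1],300],BOX[2]+k)
E
```

```text
[664.52464244  40.74883158   8.        ]
t 0.15 tool [ 201.3 -511.5  303.3] F [ 0.4 -0.4 -0.2] w 0.999 j6 -0.2
shift cm [  0.39  63.32 -34.43] turn [-1.361e+00 -1.000e-03 -1.000e-03] axes [[-0.0, 0.93, 0.37], [0.0, 0.37, -0.93], [-1.0, 0.0, -0.0]]
t 0.15 tool [ 201.3 -511.5  303.3] F [ 0.4 -0.4 -0.2] w 0.999 j6 -0.2
shift cm [  0.39  63.32 -34.43] turn [ 1.781e+00 -1.000e-03  1.000e-03] axes [[-0.0, 0.93, 0.37], [0.0, 0.37, -0.93], [-1.0, 0.0, -0.0]]
```

Request:
arm_command --pt "0 5.28 -2.87 0 0 0" --pt "0 5.28 -2.87 0 0 0" --pt "0 5.28 -2.87 0 0 0" --pt "0 5.28 -2.87 0 0 0" --pt "0 5.28 -2.87 0 0 0" --pt "0 5.28 -2.87 0 0 0" --pt "0 5.28 -2.87 0 0 0" --pt "0 5.28 -2.87 0 0 0" --pt "0 5.28 -2.87 0 0 0" --pt "0 5.28 -2.87 0 0 0"

```text
time: 1.4
tool_pos: [588.6, -49.7, 303.7]
tcp_rot: [0.928, 1.364, -0.929]
wrist_force: [0.9, -0.8, -0.1]
grip_width: 0.997
```

Request:
arm_command --pt "0 5.28 -2.87 0 0 0" --pt "0 5.28 -2.87 0 0 0" --pt "0 0 0 -0.17 0 0" --pt "0 0 0 -0.17 0 0" --pt "0 0 0 -0.17 0 0" --pt "0 0 0 -0.17 0 0" --pt "0 0 0 -0.17 0 0" --pt "0 0 0 -0.17 0 0" --pt "0 0 0 -0.17 0 0" --pt "0 0 0 -0.17 0 0"

```text
time: 2.65
tool_pos: [664.8, 40.6, 303.4]
tcp_rot: [-0.133, 1.568, 0.133]
wrist_force: [-0.2, -1.3, 0.9]
grip_width: 1.002
```

```bash
python3 - <<'E'
from h import *
P=pl(BOX,(35,0,0))[0]
delta([P[0],P[1],300],BOX[2])
o=robot.observe();d=snap("wrist","pics/w1.png");pickle.dump((o,d),open("c1.pkl","wb"))
im=cv2.resize(cv2.imread("pics/w1.png"),(768,576),interpolation=cv2.INTER_CUBIC);cv2.imwrite("pics/w1b.png",im)
E
```

```text
t 2.65 tool [664.8  40.6 303.4] F [-0.2 -1.3  0.9] w 1.002 j6 -0.28
shift cm [ 0.34  0.02 -0.02] turn [ 0.005 -0.001 -0.   ] axes [[-0.0, -0.17, 0.99], [0.0, 0.99, 0.17], [-1.0, 0.0, -0.0]]
```

View pics/w1b.png

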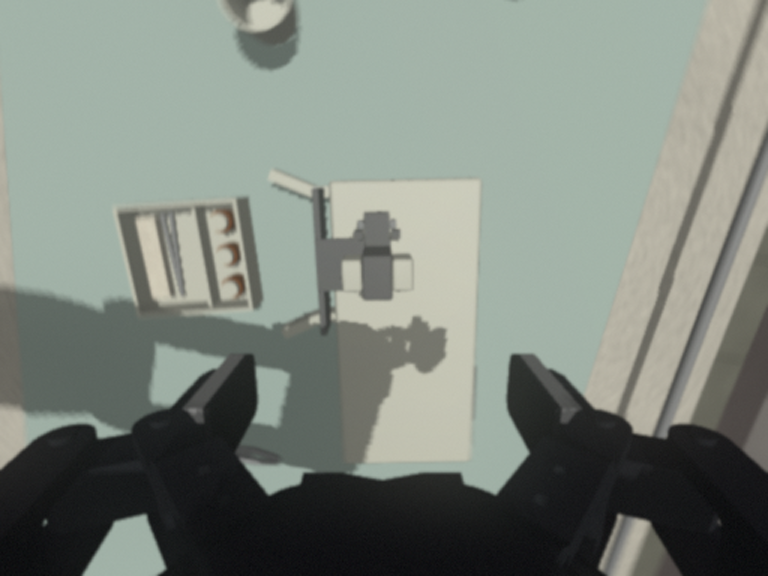

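Wrist view (displayed at 1.5x): block top about (362–392, 256–300), buttons at (342…413, ~260–290), box roof corners (331,182), (480,180), (471,461), (344,463). Tray rim corners: (115,208), (247,197), (262,308), (137,315). The lugs are at about (378,225).

```bash
cat >> h.py <<'E'
def wpose(o,d):
    T=np.eye(4);T[:3,:3]=R.from_rotvec(o["tcp_rot"]).as_matrix();T[:3,3]=o["tool_pos"];return T@d["tool_from_camera"]
E
python3 - <<'E'
from h import *
o,d=pickle.load(open("c1.pkl","rb"));W=wpose(o,d)
def fit(L,px,x0,model=pl):
    px=np.array(px)/1.5
    r=least_squares(lambda p:(proj(d,model(p,L),W)-px).ravel(),x0);print(np.round(r.x,3),np.round(r.fun,1));return r.x
b=fit([(0,62,50),(113,62,50),(113,-180,50),(0,-180,50)],[(331,182),(480,180),(471,461),(344,463)],[630,35,.165])
fit([(-49,46,32),(49,46,32),(49,-46,32),(-49,-46,32)],[(115,208),(247,197),(262,308),(137,315)],[509,14,.21])
# block: centre local x,y
q=fit([(-10,-15,102),(10,-15,102),(-24,-11,94),(24,-11,94)],[(362,300),(392,300),(342,290),(413,290)],[35,0],lambda p,L:pl(b,np.array(L)+[p[0],p[1],0]))
q=fit([(-10,15,102),(10,15,102)],[(362,257),(392,257)],[35,0],lambda p,L:pl(b,np.array(L)+[p[0],p[1],0]))
E
```

```text
[6.28518e+02 3.64800e+01 1.91000e-01] [-2.1 -0.8  2.3 -1.7  0.5  1.9 -0.8  2.1]
[5.13605e+02 1.77640e+01 2.26000e-01] [ 2.  -2.4 -2.8  0.1 -2.4  1.4  3.3  0.8]
[34.638  1.386] [-0.  -0.1  0.4 -0.5 -0.4  0.8  0.1 -0.2]
[35.144 -0.467] [-0.5  0.2  0.5 -0.2]
```

Request:
arm_command --pt "0 0.32 -0.17 -0.01 0 0" --pt "4 0 0 0 0 0" --pt "4 0 0 0 0 0" --pt "4 0 0 0 0 0" --pt "2 0 0 0 0 0" --pt "1.5 0 0 0 0 0" --pt "0.6 0 0 0 0 0" --pt "0 0 0 0 0 0"

```text
time: 3.7
tool_pos: [662.9, 43.5, 143.2]
tcp_rot: [-0.136, 1.566, 0.136]
wrist_force: [0.4, -0.7, 0.6]
grip_width: 0.998
```

Request:
arm_command --pt "0 0 0 0 0 0" --pt "0 0 0 0 0 0" --pt "0 0 0 0 0 0" --pt "0 0 0 0 0 0" --pt "0 0 0 0 0 0" --pt "0 0 0 0 0 0" --claw -0.25

```text
time: 4.45
tool_pos: [663.0, 43.5, 143.9]
tcp_rot: [-0.137, 1.565, 0.136]
wrist_force: [-2.1, -0.5, 6.0]
grip_width: 0.375
```

```bash
python3 - <<'E'
from h import *
delta([0,0,0],.18)
snap("wrist","pics/w2.png")
im=cv2.imread("pics/w2.png");snap("side","pics/s2.png");s=cv2.imread("pics/s2.png")[120:220,240:373]
cv2.imwrite("pics/w2b.png",np.hstack([cv2.resize(im,(400,300)),cv2.resize(s,(400,300),interpolation=cv2.INTER_CUBIC)]))
E
```

```text
t 4.45 tool [663.   43.5 143.9] F [-2.1 -0.5  6. ] w 0.375 j6 -0.28
shift cm [ 14.31   7.21 -66.07] turn [-0.006  0.001  0.   ] axes [[0.0, -0.17, 0.98], [-0.0, 0.98, 0.17], [-1.0, -0.0, 0.0]]
```

View pics/w2b.png

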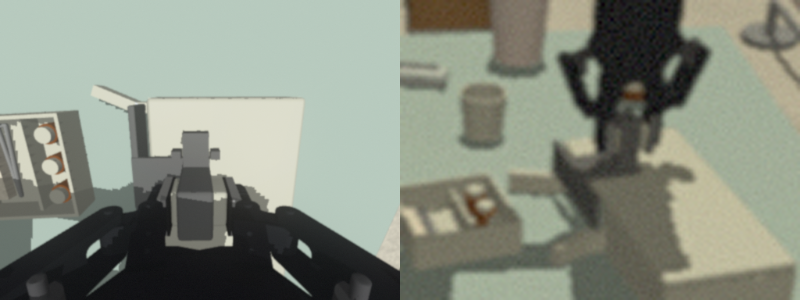

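The pads are on both buttons with an opening of 32 mm, and the reaction force is small. Now I'll squeeze fully and start sliding.

Request:
arm_command --pt "0 0 0 0 0 0" --pt "0 0 0 0 0 0" --pt "0 -0.5 0 0 0 0" --pt "0 -0.5 0 0 0 0" --pt "0 -1 0 0 0 0" --pt "0 -1 0 0 0 0" --pt "0 0 0 0 0 0" --claw -0.4

```text
time: 5.42
tool_pos: [666.9, 12.9, 144.2]
tcp_rot: [-0.137, 1.569, 0.136]
wrist_force: [-7.2, -3.3, 10.5]
grip_width: 0.307
```

Request:
arm_command --pt "0 -1.5 -0.04 0 0 0" --pt "0 -1.5 -0.04 0 0 0" --pt "0 -1.5 -0.04 0 0 0" --pt "0 -1.5 -0.03 0 0 0" --pt "0 0 0 0 0 0"

```text
time: 6.05
tool_pos: [677.2, -47.0, 144.2]
tcp_rot: [-0.137, 1.565, 0.135]
wrist_force: [-2.8, -2.0, 6.9]
grip_width: 0.304
```

Request:
arm_command --pt "0 -0.8 -0.02 0 0 0" --pt "0 -0.8 -0.02 0 0 0" --pt "0 -0.7 -0.01 0 0 0" --pt "0 -0.3 0 0 0 0" --pt "0 -0.3 0 0 0 0" --pt "0 0 0 0 0 0"

```text
time: 6.8
tool_pos: [681.8, -73.4, 144.3]
tcp_rot: [-0.136, 1.565, 0.137]
wrist_force: [-1.5, 3.5, 7.3]
grip_width: 0.306
```

Request:
arm_command --pt "0 -0.2 0 0 0 0" --pt "0 -0.2 0 0 0 0" --pt "0 0 0 0 0 0"

```text
time: 7.18
tool_pos: [682.0, -74.1, 144.2]
tcp_rot: [-0.133, 1.566, 0.142]
wrist_force: [-3.0, 12.0, 10.0]
grip_width: 0.298
```

Request:
arm_command --pt "0 0.3 0 0 0 0" --pt "0 0 0 0 0 0"

```text
time: 7.42
tool_pos: [681.9, -73.4, 144.3]
tcp_rot: [-0.136, 1.565, 0.138]
wrist_force: [-2.5, 5.7, 8.2]
grip_width: 0.306
```

Request:
arm_command --pt "0 0 0 0 0 0" --pt "0 0 0 0 0 0" --pt "0 0 0 0 0 0" --pt "0 0 0 0 0 0" --pt "-1.5 0 0 0 0 0" --pt "-4 0 0 0 0 0" --pt "-5 0 0 0 0 0" --pt "-5.5 0 0 0 0 0" --pt "0 0 0 0 0 0" --claw 1

```text
time: 8.55
tool_pos: [683.5, -75.6, 311.0]
tcp_rot: [-0.14, 1.554, 0.133]
wrist_force: [-0.6, -0.7, 0.1]
grip_width: 0.998
```

```bash
python3 - <<'E'
from h import *
B=[628.5,36.5,.18]
P=pl(B,(-195,0,0))[0]
delta([P[0],P[1],300],B[2]+np.pi/2)
delta([P[0],P[1],300],B[2]-np.pi/2)
o=robot.observe();d=snap("wrist","pics/w3.png");pickle.dump((o,d),open("c3.pkl","wb"))
im=cv2.resize(cv2.imread("pics/w3.png"),(768,576),interpolation=cv2.INTER_CUBIC);cv2.imwrite("pics/w3b.png",im)
E
```

```text
t 8.55 tool [683.5 -75.6 311. ] F [-0.6 -0.7  0.1] w 0.998 j6 -0.45
shift cm [  0.76  11.88 -22.99] turn [-1.577  0.005  0.014] axes [[0.01, -0.17, 0.98], [-0.0, 0.98, 0.17], [-1.0, -0.01, 0.01]]
t 8.55 tool [683.5 -75.6 311. ] F [-0.6 -0.7  0.1] w 0.998 j6 -0.45
shift cm [  0.76  11.88 -22.99] turn [ 1.565  0.014 -0.005] axes [[0.01, -0.17, 0.98], [-0.0, 0.98, 0.17], [-1.0, -0.01, 0.01]]
```

View pics/w3b.png

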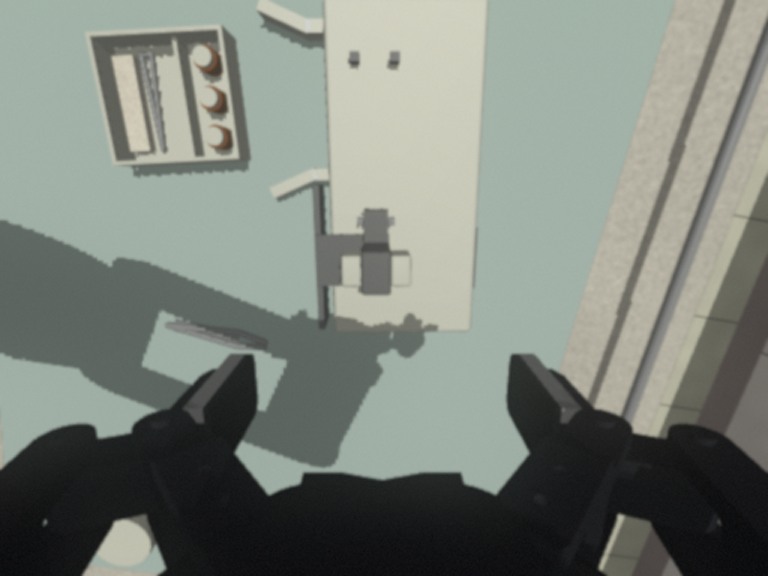

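The shutter is fully open: the plate now sits right of the bay and the lugs are exposed at (355,57) and (394,57). The tray is undisturbed. Next I'll go behind it with the jaws across the push direction.

Request:
arm_command --pt "0 2.42 -4.68 0 0 0" --pt "0 2.42 -4.68 0 0 0" --pt "0 2.42 -4.68 0 0 0" --pt "0 2.42 -4.68 0 0 0" --pt "0 2.42 -4.68 0 0 0" --pt "0 0 0 0.175 0 0" --pt "0 0 0 0.175 0 0" --pt "0 0 0 0.175 0 0" --pt "0 0 0 0.175 0 0" --claw -0.2

```text
time: 9.72
tool_pos: [429.3, 3.8, 302.1]
tcp_rot: [0.417, 1.532, -0.417]
wrist_force: [-0.7, -0.3, 0.6]
grip_width: 0.4
```

Request:
arm_command --pt "0 0 0 0.175 0 0" --pt "0 0 0 0.175 0 0" --pt "0 0 0 0.175 0 0" --pt "0 0 0 0.175 0 0" --pt "0 0 0 0.175 0 0" --pt "0 0 0 0 0 0"

```text
time: 10.48
tool_pos: [429.5, 3.7, 302.2]
tcp_rot: [1.082, 1.287, -1.083]
wrist_force: [0.1, 0.7, -0.7]
grip_width: 0.399
```

```bash
python3 - <<'E'
from h import *
delta([431.3,5,110],.165-np.pi/2)
o=robot.observe();d=snap("wrist","pics/w4.png")
cv2.imwrite("pics/w4b.png",cv2.resize(cv2.imread("pics/w4.png"),(768,576),interpolation=cv2.INTER_CUBIC))
E
```

```text
t 10.47 tool [429.5   3.7 302.2] F [ 0.1  0.7 -0.7] w 0.399 j6 1.15
shift cm [19.22  0.23 -0.08] turn [ 0.006 -0.001  0.002] axes [[-0.0, 0.99, 0.17], [0.0, 0.17, -0.99], [-1.0, -0.0, -0.0]]
```

View pics/w4b.png

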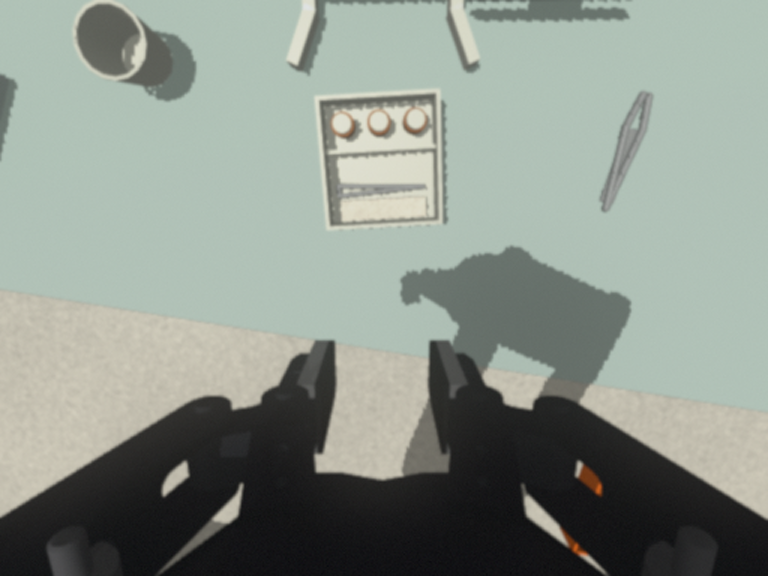

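The tray (318–442, 92–228) and the cheek mouths (295 and 470) are both centred on the tool's axis near column 382. I'll descend and then push.

Request:
arm_command --pt "6 0 -0.08 0.006 0 0" --pt "6 0 0 0 0 0" --pt "6 0 0 0 0 0" --pt "2 0 0 0 0 0" --pt "0.8 0 0 0 0 0" --pt "0 1 0 0 0 0" --pt "0 1 0 0 0 0" --pt "0 0.6 0 0 0 0" --pt "0 0.6 0 0 0 0" --pt "0 0.6 0 0 0 0"

```text
time: 11.78
tool_pos: [467.8, 10.7, 95.2]
tcp_rot: [1.088, 1.282, -1.087]
wrist_force: [-1.6, -0.3, 1.5]
grip_width: 0.4
```

Request:
arm_command --pt "0 0.8 0 0 0 0" --pt "0 0.8 0 0 0 0" --pt "0 0.8 0 0 0 0" --pt "0 0.8 0 0 0 0" --pt "0 0.8 0 0 0 0" --pt "0 0.8 0 0 0 0"

```text
time: 12.52
tool_pos: [515.3, 18.6, 94.9]
tcp_rot: [1.088, 1.282, -1.088]
wrist_force: [-0.5, -0.5, 0.2]
grip_width: 0.401
```

Request:
arm_command --pt "0 0.6 0 0 0 0" --pt "0 0.6 0 0 0 0" --pt "0 0.6 0 0 0 0" --pt "0 0.6 0 0 0 0" --pt "0 0.6 0 0 0 0"

```text
time: 13.15
tool_pos: [544.8, 23.4, 94.9]
tcp_rot: [1.088, 1.282, -1.088]
wrist_force: [0.4, 0.3, 0.2]
grip_width: 0.4
```

```bash
python3 - <<'E'
from h import *
delta([0,0,0],.165-np.pi/2)
snap("wrist","pics/w5.png");snap("side","pics/s5.png")
s=cv2.imread("pics/s5.png")[120:240,225:385]
cv2.imwrite("pics/w5b.png",np.hstack([cv2.resize(cv2.imread("pics/w5.png"),(400,300)),cv2.resize(s,(400,300),interpolation=cv2.INTER_CUBIC)]))
E
```

```text
t 13.15 tool [544.8  23.4  94.9] F [0.4 0.3 0.2] w 0.4 j6 1.25
shift cm [  9.49 -54.14  -6.57] turn [-0.001 -0.    -0.   ] axes [[0.0, 0.99, 0.16], [0.0, 0.16, -0.99], [-1.0, 0.0, -0.0]]
```

View pics/w5b.png

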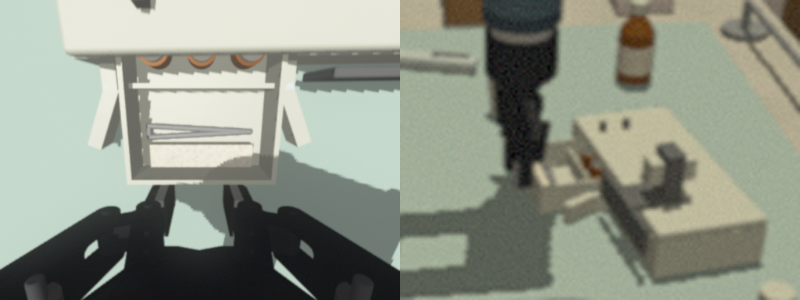

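The tray is entering the bay straight, and the shutter remains open.

Request:
arm_command --pt "0 0.6 0 0 0 0" --pt "0 0.6 0 0 0 0" --pt "0 0.6 0 0 0 0" --pt "0 0.6 0 0 0 0" --pt "0 0.6 0 0 0 0" --pt "0 0.6 0 0 0 0" --pt "0 0.6 0 0 0 0" --pt "0 0.6 0 0 0 0" --pt "0 0.6 0 0 0 0"

```text
time: 14.38
tool_pos: [598.0, 32.2, 94.9]
tcp_rot: [1.088, 1.282, -1.088]
wrist_force: [-1.3, 0.4, 1.2]
grip_width: 0.405
```

Request:
arm_command --pt "0 0.3 0 0 0 0" --pt "0 0.3 0 0 0 0" --pt "0 0.3 0 0 0 0" --pt "0 0.2 0 0 0 0"

```text
time: 14.88
tool_pos: [608.7, 33.9, 94.9]
tcp_rot: [1.088, 1.282, -1.088]
wrist_force: [-1.5, -0.3, 0.7]
grip_width: 0.404
```

Local x is about -20 and there is no stop force yet, so I'll keep going in small steps.

Request:
arm_command --pt "0 0.2 0 0 0 0" --pt "0 0.15 0 0 0 0" --pt "0 0 0 0 0 0"

```text
time: 15.25
tool_pos: [610.5, 34.3, 94.8]
tcp_rot: [1.086, 1.285, -1.09]
wrist_force: [-6.6, -1.6, 4.0]
grip_width: 0.399
```

Request:
arm_command --pt "0 0.15 0 0 0 0" --pt "0 0 0 0 0 0"

```text
time: 15.5
tool_pos: [610.8, 34.4, 94.7]
tcp_rot: [1.084, 1.287, -1.092]
wrist_force: [-10.3, -2.9, 7.5]
grip_width: 0.402
```

Request:
arm_command --pt "0 0.3 0 0 0 0" --pt "0 0 0 0 0 0"

```text
time: 15.75
tool_pos: [611.2, 34.6, 94.2]
tcp_rot: [1.081, 1.292, -1.096]
wrist_force: [-17.8, -4.6, 12.0]
grip_width: 0.404
```

Request:
arm_command --pt "0 -0.6 0 0 0 0" --pt "0 -1 0 0 0 0" --pt "0 -2 0 0 0 0" --pt "0 -3 0 0 0 0" --pt "-3 -2 0 0 0 0" --pt "-6 0 0 0 0 0" --pt "-6 0 0 0 0 0" --pt "0 0 0 0 0 0"

```text
time: 16.75
tool_pos: [534.5, 20.9, 250.7]
tcp_rot: [1.091, 1.271, -1.08]
wrist_force: [0.2, 0.5, 0.1]
grip_width: 0.402
```

```bash
python3 - <<'E'
from h import *
delta([0,0,0],.165-np.pi/2)
snap("wrist","pics/w6.png");snap("side","pics/s6.png")
s=cv2.imread("pics/s6.png")[100:250,205:405]
cv2.imwrite("pics/w6b.png",np.hstack([cv2.resize(cv2.imread("pics/w6.png")[0:240,100:420],(400,300),interpolation=cv2.INTER_CUBIC),cv2.resize(s,(400,300),interpolation=cv2.INTER_CUBIC)]))
E
```

```text
t 16.75 tool [534.5  20.9 250.7] F [0.2 0.5 0.1] w 0.402 j6 1.24
shift cm [ 24.39 -53.37  -6.76] turn [-0.001  0.004 -0.012] axes [[0.01, 0.99, 0.16], [-0.0, 0.16, -0.99], [-1.0, 0.01, 0.0]]
```

View pics/w6b.png

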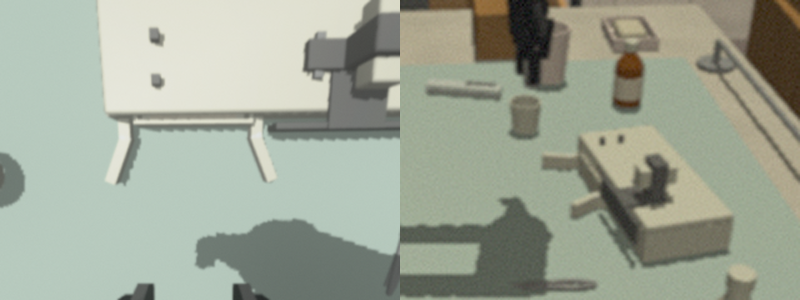

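The tray's near wall shows as a thin strip, parallel to the face and a few mm proud. The shutter is open, the bystanders are where they were, and the arm is clear. I'll hand it in.

```bash
python3 -c "
from rig import robot
print(robot.hand_in())"
```

```text
the job is handed in; nothing more can be done
None
```

I pinched both buttons and slid the shutter right to its stop. After letting go, I pushed the tray into the bay until it met the stop, backed the arm clear and handed the job in at about 17 s. The hand-in gives no verdict.

- **Shutter:** it travelled about 118 mm, and the side force rose to 12 N at the end, which is the stop. The last picture shows it still fully open.
- **Tray:** the push force rose to about 18 N while the tray barely moved, so it is against the stop. In the last picture its near wall is parallel to the box face and a few mm proud, as it should be when home. The final tool position was about 2 mm short of my estimate, which is within the camera accuracy.
- **Other things:** the bystanders in the last views had not moved. The cream jar, tumbler and lotion bottle were partly or fully out of those crops, but the arm never went near them at low height.

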